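Back off the TIG torch cap for a tungsten reset

TASK

The TIG torch clamped in the bench vise has its black back cap standing up, started on its thread but not home: screw the cap down (clockwise from above) until it bottoms out, then back it off a quarter turn so that the tungsten is free to slide. Keep the cap gripped between the fingers there, without moving, and finish still holding it, so that I can set the stick-out. Do not shift the loose things on the bench.

Things in the scene. Friction and masses are not known exactly. Their poses are not given: they have to be found in the camera images.
- vise: Grey cast bench vise, bolted down, with a black TIG torch clamped by its handle. Origin: on the bench, straight below the back cap's vertical axis; z up; x along the torch handle, from torch head to vise. Handle 24 mm thick, axis 122 mm high, x = 44 to 216 mm. Vise: x = 45 to 180 mm, y = -111 to 110 mm, 136 mm high. Torch head on the z axis, top 150 mm high; only the cap is higher.
- back_cap: The torch's back cap: upright, black, 62 mm long; ribbed barrel 17 mm across from 13 to 54 mm above its lower edge, collar 21 mm across below, domed top. Origin: centre of its lower edge (151 mm above the bench when bottomed), z up. It only turns about its axis on a right-hand thread, 1.5 mm a turn, against an O-ring drag of 0.08 N m, stays where left, and stops hard when bottomed.
- cap_grip (a point): Point on the cap's axis at the middle of the barrel's grip, 36 mm above the cap's lower edge (187 to 188 mm above the bench). Free room all round for fingers on the barrel.
- cap_turn (a joint): Turn of the back cap in rad: 0 = bottomed out (hard stop), growing as the cap is unscrewed (counter-clockwise from above); a quarter turn off the bottom is 1.57. Starts between 2.4 and 4.0. A stop at 6.28 keeps the cap from coming off.
- spare_nozzle: Bystander: loose pink ceramic torch nozzle, 25 mm across, 47 mm tall, standing on its wide end beside the torch. Origin at the centre of its underside. To be left alone.
- hammer: Bystander: hammer with wooden handle, 290 mm long, lying. To be left alone.
- locking_pliers: Bystander: steel locking pliers, about 200 mm long, lying flat. To be left alone.
- wire_brush: Bystander: wire brush with wooden back, 260 mm long, lying on its side, 28 mm high. To be left alone.
- t_joint: Bystander: welded T-joint test piece of steel plate, 100 x 60 x 50 mm. To be left alone.
- magnet_square: Bystander: flat dark magnetic welding square, 80 x 80 x 16 mm. To be left alone.
- spray_can: Bystander: grey can 65 mm across, 190 mm tall, upright. To be left alone.

How it is judged:
By the outcome, as a careful person would: the job done as asked, in the order asked, and still so for the second after the job is handed in, while the arm keeps its last pose, push and grip.
It also fails if it takes over 62 s, if anything falls off the work surface, if the arm or the gripper's body presses on something with over 40 N, if the wrist force passes 120 N, or if a joint passes its speed limit or range.

ROBOT

A 6-joint arm with a two-finger parallel gripper is mounted at the origin on the work surface. World frame = base frame: x ahead of the robot, y to its left, z up, the work surface at z = 0. Lengths are in m, angles in rad, forces in N, time in s.
With the tool pointing down it reaches from about 0.325 to 0.9 m from the base axis. Payload 6.1 kg.
Tool frame: the origin (TCP) lies at the very end of the fingers, on their centre line; the grasp point (between the pads) lies 19 mm behind it (robot.grip_point_offset is the distance from the TCP to the grasp point, in m); z points along the fingers, y is the direction in which the jaws open and shut (so a half turn about z gives the same grasp; the last joint's range is limited). The gripper opens to 85 mm and grips with 20 to 120 N. Pads are 22 mm wide; open, the fingers measure 114 mm over their backs; the gripper's body (76 mm by 85 mm) begins 54 mm behind the grasp point. The pads swing forward as they close: fully open they stand 13 mm farther back than shut.
Start: joints at [-1.39, 0.22, 1.526, -0, 1.395, -0.126], TCP at [0.189, -0.596, 0.207] pointing down, gripper open.
Joint ranges: [-2.98, 2.98], [-0.91, 2.08], [0.09, 2.57], [-1.24, 4.39], [0.2, 2.65], [-2.68, 2.68]. Speed limits (rad/s): [2.57, 2.57, 3.01, 3.14, 3.14, 3.14].

INTERFACE

Orientations are given as a unit quaternion [w, x, y, z].
In Python, from workcell import robot gives the robot as it stands.
- The arm moves only by the tool send_rows, never from a script. Its argument "series" is a list of rows, each a list of 7 numbers: the shift along the tool's x, y, z in units of 40 mm (1.0 is 40 mm), then the turn, a rotation vector about the tool's x, y, z in units of 5 degrees (1.0 is 5 degrees), then the opening in per cent of the stroke, from 0 (shut) to 100 (fully open). A call has 1 to 5 rows; each row shifts and turns the commanded pose from where the row before left it, along the tool's axes as they then stand; what a row does not reach is not made up. A row lasts 1/10 s, in which the tool goes at most 50 mm and 8.59 degrees, less where a joint would pass 70% of its speed; a pose out of reach is approached as far as the arm can. A call is refused whole if a number of a shift passes 1 or a number of a turn 1, either way. A call with a gripper value outside its range is refused whole. The fingers move at their own pace and stop on an object; "grip_force" is the grip in N (left out, the last holds). Time passes only in rows, so rows that do not move let the fingers close. It gives the time, the measured TCP pose, the force and the opening at its end, in the units of the state.
- robot.read_state(): the state, without advancing time (a new reading comes with each control period).
- robot.capture(name): name is "scene" or "top" or "wrist"; returns a dict with "color" (400x640x3 uint8, blue, green, red), "mtx" (3x3 intrinsics, pixels), "position" and "rotation" of the camera in the world. Camera axes: x right, y down, z forward; pixel columns grow to the right and rows downward; lengths in m; the calibration is good to about 2 mm. The wrist camera is an equidistant fisheye: a pixel r from the principal point sees the ray r / f radians off the axis. A picture is of the moment at which its call begins. There is no depth.
- robot.close_job(): hands the job in, once; it reports no verdict.
Trained networks look in the newest picture that a camera, given by its name, has taken for a name from the list of things; names that differ only in an ending like _2 or _b are one class to them, and where a whole thing is asked for, a point or a joint stands for the part that bears it (a point fixed in the world has none). Each returns a list of dicts, best first, with "conf" (0 to 1); they miss things now and then, are a little off and sometimes report something else, mostly with a low value. They report only what shows in the picture. A call takes as long as a camera call.
- robot.search_frame(camera, query): "bbox" ([left, top, width, height] in pixels, round what is visible of it).
- robot.pinpoint(camera, query): "uv" ([column, row] in pixels: a listed point, or the origin of a listed thing).
The state is a dict: "clock": time; "joint_positions": joint angles; "joint_vel": joint speeds; "tau": joint torques, N m; "position": TCP position; "ee_rot": TCP orientation; "force": force on the tool from outside, world axes, zero at the start; "torque": the same for the moment, N m; "gripper_width": finger opening in m.
Only numpy, scipy, OpenCV 4.12 (cv2) and the standard library are available. Lean on these libraries where they do the work, as an engineer would, in place of code of your own. Each camera call takes 0.05 s, during which the arm holds its last target.

## Working session

There is one attempt and no reset: what is moved stays moved. The work goes in short steps, Python scripts to look and compute and a tool call to move; the robot and the scene stay as the last step left them, time stands still between calls to the robot, and variables do not carry over. Pictures are saved under pics/ and viewed, and the job is handed in when it is done.

Besides the shell and the picture viewer there is one more tool, called after ">>>" by a JSON object that holds its "op" and its "data". send_rows: Moves the arm, as the interface text tells. Its arguments: {"type":"object","properties":{"series":{"type":"array"},"grip_force":{"type":"number"}},"required":["series"]}

```bash
ls; mkdir -p pics
python3 - <<'E'
from workcell import robot
import cv2
s=robot.read_state()
for k,v in s.items(): print(k,v)
print(robot.grip_point_offset)
for c in ["scene","top"]:
    d=robot.capture(c); cv2.imwrite(f"pics/{c}0.png",d["color"]); print(c,d["mtx"],d["position"],d["rotation"])
    for q in ["back_cap","vise","spray_can","spare_nozzle"]:
        print(q,robot.search_frame(c,q)[:2])
    for q in ["cap_grip","back_cap","vise"]: print(q,robot.pinpoint(c,q)[:2])
E
```

```text
pics
clock 0.0
joint_positions [-1.39005560e+00  2.21213485e-01  1.52764696e+00 -2.03637761e-05
  1.39470860e+00 -1.26108167e-01]
joint_vel [ 6.65394057e-04  3.09915660e-04  6.80096106e-04  1.54613214e-03
  5.87460210e-05 -8.82954513e-04]
tau [-2.19413819e-04 -4.96900535e+01 -3.89394021e+01 -3.09866164e-04
  1.08504112e-02  2.39154718e-05]
position [ 0.18864813 -0.59514577  0.20638816]
ee_rot [-9.87552106e-04  9.88252782e-01  1.52824940e-01 -3.70093741e-05]
force [-0.36867486  0.37829973 -0.59149285]
torque [ 0.02395149 -0.00238609 -0.01791017]
gripper_width 0.08547939463213779
0.0187
scene [[473.44761265   0.         316.86212057]
 [  0.         473.44761265 201.76670526]
 [  0.           0.           1.        ]] [1.2412991  0.85170433 0.81009536] [-0.16420846  0.2968576   0.82359421 -0.45453682]
back_cap [{'bbox': [304.6, 159.1, 9.4, 21.8], 'conf': 0.53}]
vise [{'bbox': [297.2, 155.6, 71.5, 68.6], 'conf': 0.74}]
spray_can [{'bbox': [415.2, 272.3, 40.4, 86.3], 'conf': 0.71}]
spare_nozzle [{'bbox': [298.7, 225.1, 3.9, 14.7], 'conf': 0.5}, {'bbox': [300.2, 285.1, 50.1, 27.7], 'conf': 0.35}]
cap_grip [{'uv': [309.3, 165.6], 'conf': 0.5}]
back_cap [{'uv': [310.7, 177.4], 'conf': 0.65}]
vise [{'uv': [304.1, 318.3], 'conf': 0.33}]
top [[437.08856509   0.         315.30147937]
 [  0.         437.08856509 198.00929678]
 [  0.           0.           1.        ]] [0.36878509 0.00852782 1.36177052] [-0.05797344  0.71267361 -0.69688794  0.05552116]
back_cap [{'bbox': [341.6, 216.1, 4.9, 9.3], 'conf': 0.51}]
vise [{'bbox': [309.0, 213.3, 81.8, 97.1], 'conf': 0.58}]
spray_can [{'bbox': [139.9, 164.1, 45.9, 34.6], 'conf': 0.61}]
spare_nozzle [{'bbox': [324.5, 196.0, 6.2, 4.9], 'conf': 0.38}]
cap_grip [{'uv': [341.3, 216.9], 'conf': 0.59}, {'uv': [365.4, 147.3], 'conf': 0.4}]
back_cap [{'uv': [345.3, 221.2], 'conf': 0.57}, {'uv': [344.7, 217.3], 'conf': 0.39}]
vise [{'uv': [338.9, 223.0], 'conf': 0.6}]
```

View pics/scene0.png

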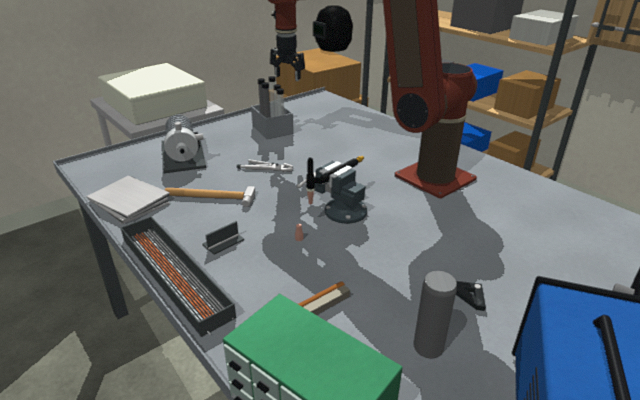

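View pics/top0.png

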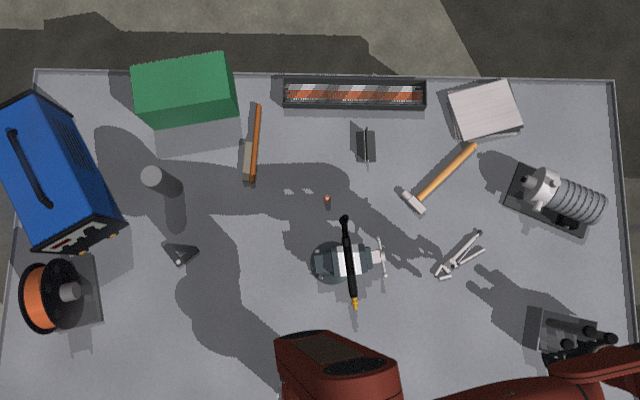

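```bash
cat > h.py <<'E'
import numpy as np, cv2
from scipy.spatial.transform import Rotation as R
def rot(q): q=np.array(q); return R.from_quat([q[1],q[2],q[3],q[0]])
def ray(d,uv):
    m=d["mtx"]; v=np.array([(uv[0]-m[0,2])/m[0,0],(uv[1]-m[1,2])/m[1,1],1.])
    w=rot(d["rotation"]).apply(v); return np.array(d["position"]),w/np.linalg.norm(w)
def atz(d,uv,z):
    p,w=ray(d,uv); return p+w*(z-p[2])/w[2]
def tri(rs):
    A=np.zeros((3,3));b=np.zeros(3)
    for p,w in rs:
        M=np.eye(3)-np.outer(w,w);A+=M;b+=M@p
    x=np.linalg.solve(A,b); return x,[np.linalg.norm((np.eye(3)-np.outer(w,w))@(x-p)) for p,w in rs]
E
python3 - <<'E'
from workcell import robot
from h import *
ds=robot.capture("scene");dt=robot.capture("top")
print(tri([ray(ds,(309.3,165.6)),ray(dt,(341.3,216.9))]))
print(tri([ray(ds,(310.7,177.4)),ray(dt,(345.3,221.2))]))
print(atz(ds,(309.3,165.6),.188),atz(dt,(341.3,216.9),.188),atz(dt,(345.3,221.2),.153))
for n,d,c in (("scene",ds,(309,175)),("top",dt,(345,225))):
    im=d["color"];x,y=c
    cv2.imwrite(f"pics/{n}_z.png",cv2.resize(im[y-45:y+45,x-60:x+60],None,fx=6,fy=6,interpolation=cv2.INTER_CUBIC))
E
```

```text
(array([ 0.51022883, -0.058151  ,  0.19356025]), [np.float64(0.002735957835854189), np.float64(0.0027359578358539887)])
(array([ 0.50107523, -0.0694783 ,  0.1484192 ]), [np.float64(0.0009250945876070634), np.float64(0.0009250945876071484)])
[ 0.50525009 -0.06871389  0.188     ] [ 0.50884853 -0.05660849  0.188     ] [ 0.50125903 -0.06981285  0.153     ]
```

The scene view shows the torch with the cap upright at about (310,168). In the top view the cap is near (344,219), with the handle running down to (355,300) and the nozzle at (327,198).

View pics/scene_z.png

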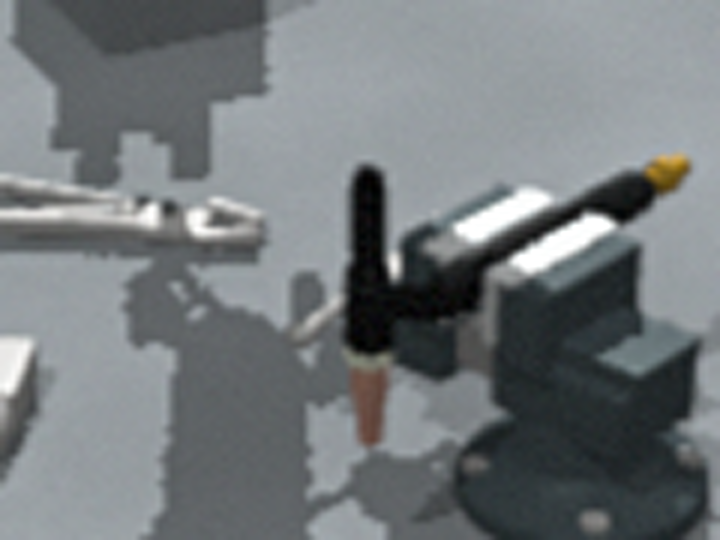

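View pics/top_z.png

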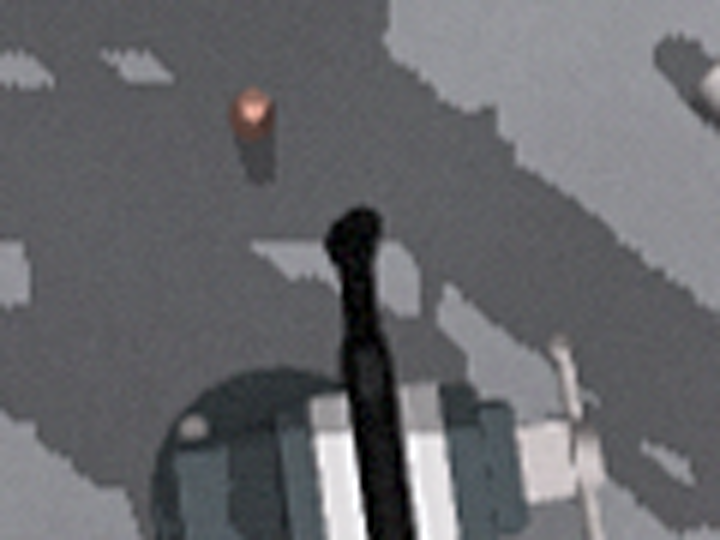

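Run:
```python
from workcell import robot
from h import *
ds=robot.capture("scene");dt=robot.capture("top")
def proj(d,p):
    v=rot(d["rotation"]).inv().apply(np.array(p)-d["position"]); return (d["mtx"]@(v/v[2]))[:2]
print(atz(ds,(310.5,157.5),.215),atz(ds,(310.5,166.7),.188))
for p in [(.505,-.068),(.508,-.066),(.505,-.064),(.50,-.068)]:
    print(p,[np.round((proj(dt,p+(z,))-[285,180])*6) for z in (.14,.188,.215)],[np.round((proj(ds,p+(z,))-[249,130])*6) for z in (.14,.188,.215)])
print(atz(dt,(327,200),.0), atz(dt,(355,300),.122))
```

```text
[ 0.50454747 -0.06395117  0.215     ] [ 0.50678801 -0.06146604  0.188     ]
(0.505, -0.068) [array([356., 242.]), array([363., 230.]), array([367., 223.])] [array([364., 303.]), array([363., 214.]), array([363., 162.])]
(0.508, -0.066) [array([352., 236.]), array([359., 224.]), array([363., 217.])] [array([362., 307.]), array([361., 217.]), array([360., 166.])]
(0.505, -0.064) [array([348., 242.]), array([354., 230.]), array([358., 223.])] [array([369., 307.]), array([369., 217.]), array([368., 165.])]
(0.5, -0.068) [array([356., 253.]), array([363., 242.]), array([367., 235.])] [array([372., 300.]), array([371., 211.]), array([371., 159.])]
[ 0.58389136 -0.02126041  0.        ] [ 0.28615156 -0.1011958   0.122     ]
```

>>> {"op": "send_rows", "data": {"series": [[0,0,-0.7,0,0,0,100],[0,0,-0.7,0,0,0,100],[0.5,-0.45,-0.7,0,0,0,100],[0.85,-0.76,0,0,0,0,100],[0.85,-0.76,0,0,0,0,100]]}}

```text
clock: 1.5
position: [0.2493, -0.4939, 0.2929]
ee_rot: [0.001, 0.988, 0.152, 0.0]
force: [0.2, 0.8, -0.4]
gripper_width: 0.0855
```

>>> {"op": "send_rows", "data": {"series": [[0.85,-0.76,0,0,0,0,100],[0.85,-0.76,0,0,0,0,100],[0.85,-0.76,0,0,0,0,100],[0.85,-0.76,0,0,0,0,100],[0.85,-0.76,0,0,0,0,100]]}}

```text
clock: 2.0
position: [0.3656, -0.2962, 0.2918]
ee_rot: [0.0, 0.988, 0.153, 0.0]
force: [1.0, -0.6, 1.0]
gripper_width: 0.0851
```

>>> {"op": "send_rows", "data": {"series": [[0.85,-0.76,0,0,0,0,100],[0.85,-0.76,0,0,0,-1,100],[0.8,-0.7,0,0,0,-1,100],[0,0,0,0,0,-1,100],[0,0,0,0,0,-1,100]]}}

```text
clock: 2.5
position: [0.4309, -0.1796, 0.2917]
ee_rot: [0.0, 0.946, 0.325, 0.0]
force: [0.0, -0.3, 0.6]
gripper_width: 0.0855
```

Run:
```python
from workcell import robot
from h import *
s=robot.read_state(); print(s["clock"],s["position"],s["joint_positions"],rot(s["ee_rot"]).as_matrix().round(3))
d=robot.capture("wrist"); cv2.imwrite("pics/w1.png",d["color"]); print(d["mtx"],d["position"],d["rotation"]);print(robot.pinpoint("wrist","cap_grip"),robot.pinpoint("wrist","back_cap"))
```

```text
2.5 [ 0.43090002 -0.17962519  0.29170816] [-5.64163303e-01 -2.11584673e-01  1.80379023e+00  4.55939776e-05
  1.54893830e+00  3.43630636e-01] [[ 0.788  0.615  0.   ]
 [ 0.615 -0.788 -0.   ]
 [ 0.     0.    -1.   ]]
[[309.70691629   0.         324.07852689]
 [  0.         309.70691629 198.74220458]
 [  0.           0.           1.        ]] [ 0.4864871  -0.13512439  0.45778994] [ 0.12658472  0.8898572  -0.4339997  -0.06143892]
[{'uv': [272.4, 46.0], 'conf': 0.77}] [{'uv': [277.3, 54.0], 'conf': 0.86}]
```

>>> {"op": "send_rows", "data": {"series": [[0.8,-0.28,0,0,0,0,100],[0.8,-0.28,0,0,0,0,100],[0.8,-0.28,0,0,0,0,100],[0.8,-0.28,0,0,0,0,100],[0,0,0,0,0,-1,100]]}}

```text
clock: 3.15
position: [0.5057, -0.0651, 0.2914]
ee_rot: [-0.001, 0.932, 0.364, 0.0]
force: [-0.4, -0.6, 0.4]
gripper_width: 0.0853
```

>>> {"op": "send_rows", "data": {"series": [[0,0,0,0,0,-1,100],[0,0,0,0,0,-1,100],[0,0,0,0,0,-1,100],[0,0,0,0,0,-1,100],[0,0,0,0,0,-1,100]]}}

```text
clock: 3.65
position: [0.5043, -0.0682, 0.2915]
ee_rot: [0.0, 0.831, 0.556, 0.0]
force: [0.8, 0.3, -0.3]
gripper_width: 0.0853
```

```bash
python3 - <<'E'
from workcell import robot
from h import *
s=robot.read_state(); print(s["clock"],s["position"],s["joint_positions"],rot(s["ee_rot"]).as_matrix().round(3))
d=robot.capture("wrist"); cv2.imwrite("pics/w2.png",d["color"]); print(d["position"],d["rotation"])
def rayf(d,uv):
    m=d["mtx"]; v=np.array([uv[0]-m[0,2],uv[1]-m[1,2]])/m[0,0]; r=np.hypot(*v)
    w=rot(d["rotation"]).apply([v[0]/r*np.sin(r),v[1]/r*np.sin(r),np.cos(r)]); return np.array(d["position"]),w
for q,z in (("cap_grip",.188),("back_cap",.152)):
    for e in robot.pinpoint("wrist",q)[:2]:
        p,w=rayf(d,e["uv"]); print(q,e,p+w*(z-p[2])/w[2])
print(robot.search_frame("wrist","back_cap"))
E
cat >> h.py <<'E'
def rayf(d,uv):
    m=d["mtx"]; v=np.array([uv[0]-m[0,2],uv[1]-m[1,2]])/m[0,0]; r=np.hypot(*v)
    w=rot(d["rotation"]).apply([v[0]/r*np.sin(r),v[1]/r*np.sin(r),np.cos(r)]); return np.array(d["position"]),w
def projf(d,p):
    v=rot(d["rotation"]).inv().apply(np.array(p)-d["position"]); t=np.arctan2(np.hypot(v[0],v[1]),v[2]); k=np.hypot(v[0],v[1])
    return np.array([d["mtx"][0,2]+d["mtx"][0,0]*t*v[0]/k, d["mtx"][1,2]+d["mtx"][0,0]*t*v[1]/k])
E
```

```text
3.65 [ 0.50433105 -0.06821107  0.29151406] [-2.89510487e-01 -1.04070183e-01  1.70936338e+00  1.57100318e-05
  1.53628009e+00  1.01859833e-01] [[ 0.381  0.924  0.   ]
 [ 0.924 -0.381  0.   ]
 [ 0.     0.    -1.   ]]
[ 0.53121946 -0.00190079  0.45754126] [ 0.13806659  0.97117995 -0.19233805 -0.02744458]
cap_grip {'uv': [326.6, 186.5], 'conf': 0.69} [ 0.50779705 -0.0645019   0.188     ]
[{'bbox': [313.3, 168.1, 21.7, 33.7], 'conf': 0.95}]
```

View pics/w2.png

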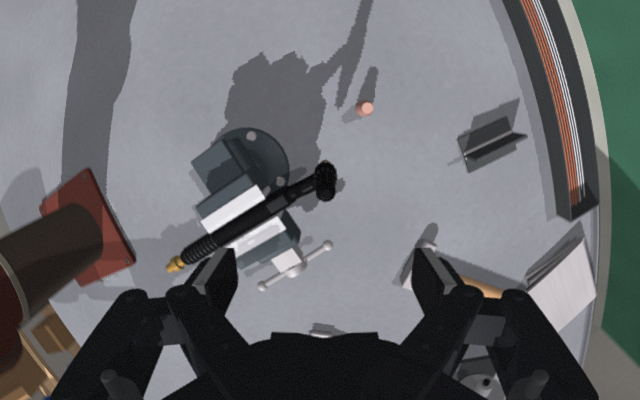

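>>> {"op": "send_rows", "data": {"series": [[0,0,0,0,0,-1,100],[0,0,0,0,0,-1,100],[0,0,0,0,0,-1,100],[0,0,0,0,0,-1,100],[0,0,0,0,0,-1,100]]}}

```text
clock: 4.35
position: [0.5044, -0.0679, 0.2915]
ee_rot: [0.0, 0.691, 0.723, -0.0]
force: [0.9, -0.2, -0.0]
gripper_width: 0.0856
```

>>> {"op": "send_rows", "data": {"series": [[0,0,0,0,0,-1,100],[0,0,0,0,0,-1,100],[0,0,0,0,0,-1,100],[0,0,0,0,0,-1,100],[0,0,0,0,0,-1,100]]}}

```text
clock: 4.85
position: [0.5044, -0.0679, 0.2915]
ee_rot: [-0.0, 0.518, 0.855, 0.0]
force: [0.5, -0.1, 0.0]
gripper_width: 0.0851
```

>>> {"op": "send_rows", "data": {"series": [[0,0,0,0,0,-1,100],[0,0,0,0,0,-1,100],[0,0,0,0,0,-1,100],[0,0,0,0,0,-1,100],[0,0,0,0,0,-1,100]]}}

```text
clock: 5.35
position: [0.5044, -0.0678, 0.2915]
ee_rot: [0.0, 0.321, 0.947, 0.0]
force: [0.1, -0.0, 0.2]
gripper_width: 0.0851
```

```bash
cat > w.py <<'E'
import sys
from workcell import robot
from h import *
n=sys.argv[1]
s=robot.read_state(); M=rot(s["ee_rot"]).as_matrix(); print(s["clock"],s["position"],s["joint_positions"].round(3),"yaw",np.degrees(np.arctan2(M[1,0],M[0,0])))
d=robot.capture("wrist"); cv2.imwrite(f"pics/{n}.png",d["color"])
for e in robot.pinpoint("wrist","cap_grip")[:2]:
    p,w=rayf(d,e["uv"]); print(e,p+w*(.188-p[2])/w[2])
for e in robot.search_frame("wrist","back_cap")[:1]: print(e)
c=projf(d,[.5065,-.065,.188]).astype(int); im=d["color"].copy()
print([projf(d,[.5065,-.065,z]).round(1) for z in (.152,.188,.214)])
x0=max(c[0]-40,0);y0=max(c[1]-30,0)
z=im[y0:y0+60,x0:x0+80]; z=cv2.resize(z,None,fx=10,fy=10,interpolation=cv2.INTER_CUBIC); z=cv2.convertScaleAbs(z,alpha=2.5)
print("origin",x0,y0)
for h in (.152,.188,.214):
    q=((projf(d,[.5065,-.065,h])-[x0,y0]+.5)*10).astype(int); cv2.circle(z,tuple(int(a) for a in q),4,(0,0,255),-1)
cv2.imwrite(f"pics/{n}_z.png",z)
E
python3 w.py w3
```

```text
5.35 [ 0.50436046 -0.06783468  0.2914988 ] [-0.289 -0.104  1.709  0.     1.536 -1.207] yaw 142.5858029306489
{'uv': [328.0, 192.0], 'conf': 0.88} [ 0.5072591  -0.06481623  0.188     ]
{'bbox': [314.9, 170.6, 23.6, 35.0], 'conf': 0.84}
[array([327. , 182.4]), array([327.3, 191.5]), array([327.6, 199.6])]
origin 287 161
```

View pics/w3_z.png

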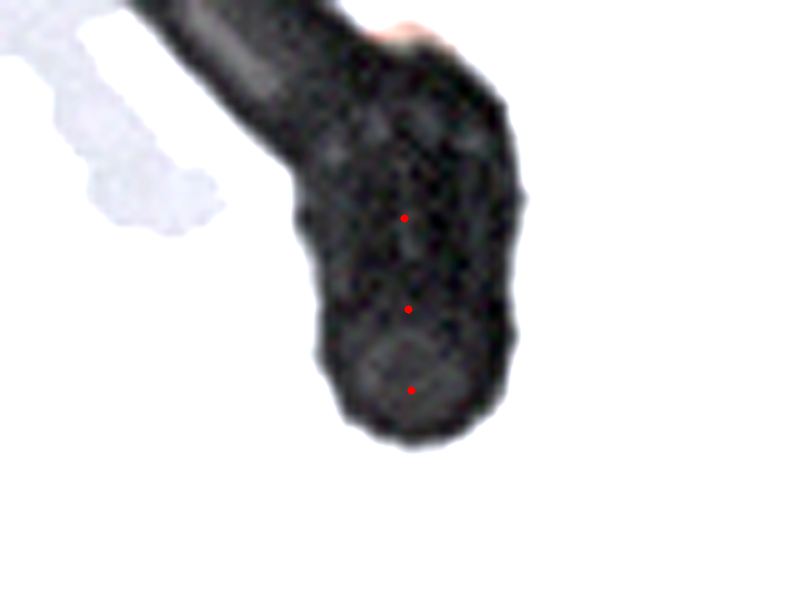

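>>> {"op": "send_rows", "data": {"series": [[0.025,0.095,0,0,0,0,100],[0,0,0,0,0,-1,100],[0,0,0,0,0,-1,100],[0,0,0,0,0,-1,100],[0,0,0,0,0,-1,100]]}}

```text
clock: 6.0
position: [0.506, -0.0638, 0.2915]
ee_rot: [-0.0, 0.151, 0.989, 0.0]
force: [-0.5, -0.9, 0.4]
gripper_width: 0.0856
```

>>> {"op": "send_rows", "data": {"series": [[0,0,0,0,0,-1,100],[0,0,0,0,0,-1,100],[0,0,0,0,0,-1,100],[0,0,0,0,0,-1,100],[0,0,0,0,0,-1,100]]}}

```text
clock: 6.5
position: [0.506, -0.0638, 0.2915]
ee_rot: [0.0, -0.067, 0.998, 0.0]
force: [-0.0, -0.3, -0.9]
gripper_width: 0.0853
```

>>> {"op": "send_rows", "data": {"series": [[0,0,0,0,0,-1,100],[0,0,0,0,0,-1,100],[0,0,0,0,0,-1,100],[0,0,0,0,0,-1,100],[0,0,0,0,0,-1,100]]}}

```text
clock: 7.0
position: [0.506, -0.0638, 0.2915]
ee_rot: [0.0, -0.281, 0.96, 0.0]
force: [0.4, 0.8, 0.3]
gripper_width: 0.0853
```

```bash
python3 w.py w4
```

```text
7.0 [ 0.50599325 -0.06382008  0.29150364] [-0.28  -0.101  1.707  0.     1.536 -2.421] yaw -147.35967437324854
{'uv': [319.9, 190.6], 'conf': 0.61} [ 0.50770252 -0.06616501  0.188     ]
{'bbox': [311.7, 175.2, 22.5, 29.3], 'conf': 0.6}
[array([322. , 181.2]), array([321.7, 190.2]), array([321.5, 198.2])]
origin 281 160
```

View pics/w4_z.png

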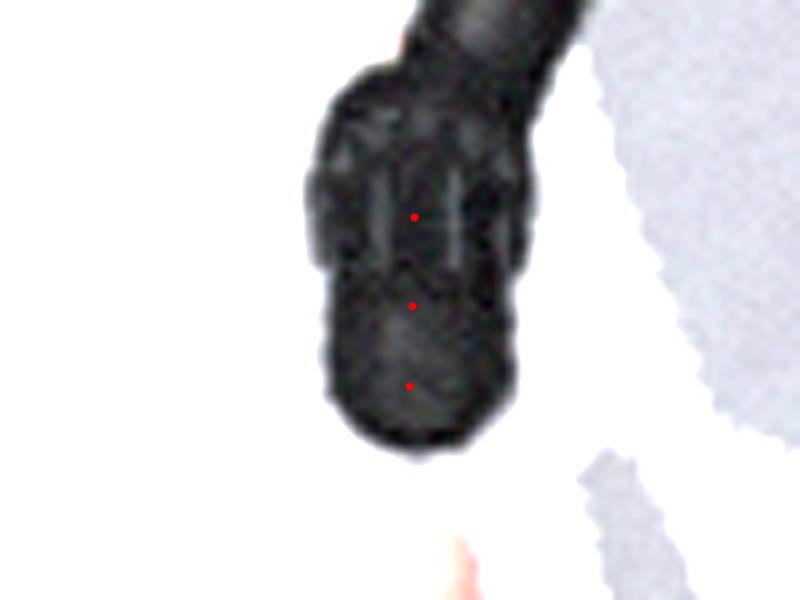

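>>> {"op": "send_rows", "data": {"series": [[0.015,0,0.76,0,0,0,100],[0,0,0.76,0,0,0,100],[0,0,0.76,0,0,0,60],[0,0,0.76,0,0,0,40],[0,0,0.02,0,0,0,35]]}}

```text
clock: 7.65
position: [0.5021, -0.0633, 0.1646]
ee_rot: [-0.004, -0.279, 0.96, 0.002]
force: [-1.3, 0.1, 0.2]
gripper_width: 0.0443
```

>>> {"op": "send_rows", "data": {"series": [[0,0,0,0,0,0,0],[0,0,0,0,0,0,0],[0,0,0,0,0,0,0],[0,0,0,0,0,0,0]], "grip_force": 25}}

```text
clock: 8.05
position: [0.5067, -0.0649, 0.171]
ee_rot: [0.001, -0.28, 0.96, -0.001]
force: [0.7, -2.8, 2.6]
gripper_width: 0.0157
```

```bash
cat > s.py <<'E'
from workcell import robot
from h import *
s=robot.read_state(); M=rot(s["ee_rot"]).as_matrix()
print("t",round(s["clock"],2),"pos",np.round(np.array(s["position"])*1000,2),"yaw",round(np.degrees(np.arctan2(M[1,0],M[0,0])),2),"j6",round(s["joint_positions"][5],3),"w",round(s["gripper_width"]*1000,2))
print("F",np.round(s["force"],2),"Ftool",np.round(M.T@s["force"],2),"T",np.round(s["torque"],3),"tau6",round(s["tau"][5],3))
E
python3 s.py;sleep 0; python3 s.py
```

```text
t 8.05 pos [506.65 -64.9  170.95] yaw -147.45 j6 -2.421 w 15.74
F [ 0.74 -2.8   2.62] Ftool [ 0.88 -2.77 -2.62] T [-0.227 -0.063 -0.021] tau6 -0.012
t 8.05 pos [506.65 -64.9  170.95] yaw -147.45 j6 -2.421 w 15.74
F [ 0.74 -2.8   2.62] Ftool [ 0.88 -2.77 -2.62] T [-0.227 -0.063 -0.021] tau6 -0.012
```

>>> {"op": "send_rows", "data": {"series": [[0,0,0,0,0,0,0],[0,0,0,0,0,0,0],[0,0,0,0,0,0,0]]}}

```text
clock: 8.35
position: [0.5066, -0.0649, 0.1708]
ee_rot: [0.001, -0.28, 0.96, -0.001]
force: [0.9, -0.9, 6.3]
gripper_width: 0.0157
```

```bash
python3 s.py; python3 w.py w5
python3 - <<'E'
import cv2
im=cv2.imread('pics/w5.png'); print(im.shape)
cv2.imwrite('pics/w5c.png',cv2.convertScaleAbs(cv2.resize(im[120:380,180:460],None,fx=2.1,fy=2.1),alpha=2))
E
```

```text
t 8.35 pos [506.63 -64.87 170.76] yaw -147.43 j6 -2.421 w 15.66
F [ 0.87 -0.91  6.25] Ftool [-0.26 -1.25 -6.25] T [-0.309 -0.178  0.022] tau6 -0.013
8.35 [ 0.50662578 -0.06487289  0.17076008] [-0.282 -0.028  1.864 -0.     1.302 -2.421] yaw -147.4319262443201
{'uv': [322.6, 251.7], 'conf': 0.58} [ 0.5083426  -0.06363166  0.188     ]
{'bbox': [307.5, 210.1, 32.4, 70.4], 'conf': 0.66}
[array([322.7, 223.7]), array([322.3, 247.8]), array([321.8, 272.2])]
origin 282 217
(400, 640, 3)
```

View pics/w5c.png

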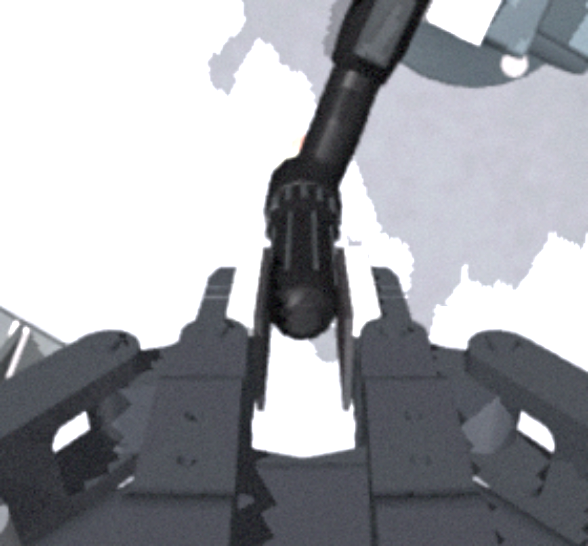

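>>> {"op": "send_rows", "data": {"series": [[0,-0.03,0,0,0,0,0],[0,0,0,0,0,0,0],[0,0,0,0,0,0,0]], "grip_force": 70}}

```text
clock: 8.8
position: [0.5068, -0.0651, 0.1708]
ee_rot: [0.001, -0.28, 0.96, -0.0]
force: [-2.2, 1.0, 8.6]
gripper_width: 0.0137
```

```bash
python3 s.py
```

```text
t 8.8 pos [506.77 -65.07 170.82] yaw -147.42 j6 -2.422 w 13.67
F [-2.15  1.03  8.59] Ftool [ 1.24  2.02 -8.6 ] T [ 0.197  0.319 -0.008] tau6 -0.02
```

>>> {"op": "send_rows", "data": {"series": [[0,0,0,0,0,0.5,0],[0,0,0,0,0,1,0],[0,0,0,0,0,1,0],[0,0,0,0,0,1,0],[0,0,0,0,0,1,0]]}}

```text
clock: 9.3
position: [0.5068, -0.0651, 0.1708]
ee_rot: [0.001, -0.086, 0.996, -0.0]
force: [-1.6, 0.0, 7.9]
gripper_width: 0.0135
```

```bash
python3 s.py
```

```text
t 9.3 pos [506.84 -65.14 170.78] yaw -170.11 j6 -2.026 w 13.55
F [-1.59  0.03  7.94] Ftool [ 1.54  0.3  -7.94] T [0.178 0.19  0.037] tau6 -1.071
```

>>> {"op": "send_rows", "data": {"series": [[0,0,0,0,0,1,0],[0,0,0,0,0,1,0],[0,0,0,0,0,1,0],[0,0,0,0,0,1,0],[0,0,0,0,0,1,0]]}}

```text
clock: 9.8
position: [0.5068, -0.0652, 0.1707]
ee_rot: [0.001, 0.132, 0.991, 0.0]
force: [-1.6, 0.2, 7.3]
gripper_width: 0.0138
```

```bash
python3 s.py
```

```text
t 9.8 pos [506.83 -65.22 170.69] yaw 164.89 j6 -1.59 w 13.78
F [-1.62  0.16  7.28] Ftool [ 1.59 -0.27 -7.29] T [0.072 0.106 0.081] tau6 -1.071
```

>>> {"op": "send_rows", "data": {"series": [[0,0,0,0,0,1,0],[0,0,0,0,0,1,0],[0,0,0,0,0,1,0],[0,0,0,0,0,1,0],[0,0,0,0,0,1,0]]}}

```text
clock: 10.3
position: [0.5068, -0.0653, 0.1706]
ee_rot: [0.001, 0.343, 0.939, 0.0]
force: [-0.6, 0.1, 6.4]
gripper_width: 0.0138
```

```bash
python3 s.py
```

```text
t 10.3 pos [506.78 -65.26 170.59] yaw 139.89 j6 -1.154 w 13.79
F [-0.63  0.08  6.39] Ftool [ 0.52 -0.34 -6.39] T [0.005 0.159 0.108] tau6 -1.071
```

>>> {"op": "send_rows", "data": {"series": [[0,0,0,0,0,1,0],[0,0,0,0,0,1,0],[0,0,0,0,0,1,0],[0,0,0,0,0,1,0],[0,0,0,0,0,1,0]]}}

```text
clock: 10.8
position: [0.5067, -0.0653, 0.1705]
ee_rot: [0.001, 0.538, 0.843, 0.0]
force: [-0.1, -0.2, 7.2]
gripper_width: 0.0139
```

```bash
python3 s.py
```

```text
t 10.8 pos [506.72 -65.31 170.51] yaw 114.88 j6 -0.717 w 13.85
F [-0.13 -0.18  7.18] Ftool [-0.11 -0.18 -7.18] T [0.021 0.129 0.116] tau6 -1.071
```

>>> {"op": "send_rows", "data": {"series": [[0,0,0,0,0,1,0],[0,0,0,0,0,1,0],[0,0,0,0,0,1,0],[0,0,0,0,0,1,0],[0,0,0,0,0,1,0]]}}

```text
clock: 11.3
position: [0.5066, -0.0653, 0.1704]
ee_rot: [0.001, 0.708, 0.706, 0.001]
force: [-0.6, 0.8, 6.0]
gripper_width: 0.0139
```

```bash
python3 s.py
```

```text
t 11.3 pos [506.64 -65.31 170.41] yaw 89.88 j6 -0.281 w 13.94
F [-0.58  0.79  5.99] Ftool [ 0.79 -0.57 -5.99] T [-0.025  0.141  0.05 ] tau6 -1.07
```

>>> {"op": "send_rows", "data": {"series": [[0,0,0,0,0,0.6,0],[0,0,0,0,0,0.6,0],[0,0,0,0,0,0.6,0],[0,0,0,0,0,0.6,0],[0,0,0,0,0,0.6,0]]}}

```text
clock: 11.8
position: [0.5066, -0.0653, 0.1704]
ee_rot: [0.001, 0.794, 0.609, 0.001]
force: [-0.4, -0.4, 6.3]
gripper_width: 0.0141
```

```bash
python3 s.py
```

```text
t 11.8 pos [506.61 -65.32 170.36] yaw 74.96 j6 -0.021 w 14.07
F [-0.41 -0.37  6.34] Ftool [-0.46 -0.29 -6.34] T [-0.011  0.108  0.092] tau6 -0.611
```

>>> {"op": "send_rows", "data": {"series": [[0,0,0,0,0,0.6,0],[0,0,0,0,0,0.6,0],[0,0,0,0,0,0.6,0],[0,0,0,0,0,0.6,0]]}}

```text
clock: 12.2
position: [0.5066, -0.0653, 0.1703]
ee_rot: [0.0, 0.853, 0.522, 0.001]
force: [0.4, -0.6, 6.2]
gripper_width: 0.0141
```

```bash
python3 s.py
```

```text
t 12.2 pos [506.59 -65.32 170.31] yaw 62.96 j6 0.189 w 14.14
F [ 0.39 -0.57  6.19] Ftool [-0.32  0.62 -6.19] T [-0.044  0.078  0.12 ] tau6 -0.611
```

>>> {"op": "send_rows", "data": {"series": [[0,0,0,0,0,0.6,0],[0,0,0,0,0,0.6,0],[0,0,0,0,0,0.6,0],[0,0,0,0,0,0.6,0]]}}

```text
clock: 12.6
position: [0.5066, -0.0653, 0.1703]
ee_rot: [0.0, 0.903, 0.43, 0.001]
force: [-0.6, 0.6, 4.9]
gripper_width: 0.0136
```

```bash
python3 s.py
```

```text
t 12.6 pos [506.57 -65.3  170.27] yaw 50.96 j6 0.398 w 13.56
F [-0.58  0.6   4.91] Ftool [ 0.1  -0.82 -4.91] T [-0.031  0.146  0.072] tau6 -0.611
```

>>> {"op": "send_rows", "data": {"series": [[0,0,0,0,0,0.6,0],[0,0,0,0,0,0.6,0],[0,0,0,0,0,0.6,0],[0,0,0,0,0,0.6,0]]}}

```text
clock: 13.0
position: [0.5065, -0.0653, 0.1702]
ee_rot: [0.0, 0.943, 0.334, 0.001]
force: [0.5, -0.9, 4.9]
gripper_width: 0.0133
```

```bash
python3 s.py
```

```text
t 13.0 pos [506.54 -65.28 170.24] yaw 38.97 j6 0.608 w 13.28
F [ 0.47 -0.88  4.93] Ftool [-0.19  0.98 -4.93] T [-0.029  0.124  0.097] tau6 -0.611
```

>>> {"op": "send_rows", "data": {"series": [[0,0,0,0,0,0.6,0],[0,0,0,0,0,0.6,0],[0,0,0,0,0,0.6,0]]}}

```text
clock: 13.3
position: [0.5065, -0.0653, 0.1702]
ee_rot: [0.0, 0.966, 0.259, 0.001]
force: [-0.4, 0.2, 6.0]
gripper_width: 0.0138
```

```bash
python3 s.py
```

```text
t 13.3 pos [506.53 -65.32 170.2 ] yaw 29.97 j6 0.765 w 13.83
F [-0.41  0.19  6.02] Ftool [-0.26 -0.37 -6.02] T [-0.092  0.122  0.084] tau6 -0.611
```

>>> {"op": "send_rows", "data": {"series": [[0,0,0,0,0,0.6,0],[0,0,0,0,0,0.6,0],[0,0,0,0,0,0.6,0]]}}

```text
clock: 13.6
position: [0.5065, -0.0653, 0.1702]
ee_rot: [0.0, 0.983, 0.182, 0.001]
force: [-1.3, -0.3, 5.3]
gripper_width: 0.0138
```

```bash
python3 s.py
```

```text
t 13.6 pos [506.52 -65.26 170.19] yaw 20.97 j6 0.922 w 13.82
F [-1.34 -0.34  5.27] Ftool [-1.37 -0.15 -5.27] T [-0.008  0.054  0.054] tau6 -0.611
```

>>> {"op": "send_rows", "data": {"series": [[0,0,0,0,0,0.6,0],[0,0,0,0,0,0.6,0],[0,0,0,0,0,0.6,0]]}}

```text
clock: 13.9
position: [0.5065, -0.0653, 0.1701]
ee_rot: [0.0, 0.995, 0.104, 0.001]
force: [-0.3, 0.1, 5.5]
gripper_width: 0.0136
```

```bash
python3 s.py
```

```text
t 13.9 pos [506.5  -65.28 170.14] yaw 11.97 j6 1.079 w 13.58
F [-0.32  0.07  5.48] Ftool [-0.3  -0.14 -5.48] T [-0.086  0.105  0.085] tau6 -0.611
```

>>> {"op": "send_rows", "data": {"series": [[0,0,0,0,0,0.6,0],[0,0,0,0,0,0.6,0]]}}

```text
clock: 14.1
position: [0.5065, -0.0653, 0.1701]
ee_rot: [0.0, 0.999, 0.052, 0.001]
force: [-1.3, 0.2, 6.1]
gripper_width: 0.0137
```

```bash
python3 s.py
```

```text
t 14.1 pos [506.48 -65.28 170.11] yaw 5.97 j6 1.184 w 13.7
F [-1.29  0.23  6.14] Ftool [-1.25 -0.37 -6.14] T [-0.046  0.113  0.031] tau6 -0.611
```

>>> {"op": "send_rows", "data": {"series": [[0,0,0,0,0,0.6,0],[0,0,0,0,0,0.6,0]]}}

```text
clock: 14.3
position: [0.5065, -0.0653, 0.1701]
ee_rot: [0.0, 1.0, -0.0, 0.001]
force: [-1.1, -0.3, 4.9]
gripper_width: 0.0141
```

```bash
python3 s.py
```

```text
t 14.3 pos [506.46 -65.26 170.1 ] yaw -0.03 j6 1.288 w 14.07
F [-1.06 -0.31  4.94] Ftool [-1.05  0.31 -4.95] T [-0.087  0.103  0.067] tau6 -0.611
```

>>> {"op": "send_rows", "data": {"series": [[0,0,0,0,0,0.6,0],[0,0,0,0,0,0.6,0]]}}

```text
clock: 14.5
position: [0.5065, -0.0653, 0.1701]
ee_rot: [-0.0, 0.999, -0.053, 0.001]
force: [-0.6, -0.5, 4.3]
gripper_width: 0.014
```

```bash
python3 s.py
```

```text
t 14.5 pos [506.46 -65.26 170.08] yaw -6.03 j6 1.393 w 14.02
F [-0.55 -0.46  4.31] Ftool [-0.49  0.52 -4.31] T [-0.109  0.115  0.068] tau6 -0.611
```

>>> {"op": "send_rows", "data": {"series": [[0,0,0,0,0,0.6,0],[0,0,0,0,0,0.6,0]]}}

```text
clock: 14.7
position: [0.5064, -0.0653, 0.17]
ee_rot: [-0.0, 0.994, -0.105, 0.001]
force: [-0.7, -0.5, 4.9]
gripper_width: 0.0139
```

```bash
python3 s.py
```

```text
t 14.7 pos [506.41 -65.26 170.05] yaw -12.03 j6 1.498 w 13.94
F [-0.66 -0.49  4.87] Ftool [-0.54  0.61 -4.87] T [-0.082  0.043  0.109] tau6 -0.611
```

>>> {"op": "send_rows", "data": {"series": [[0,0,0,0,0,0.6,0],[0,0,0,0,0,0.6,0]]}}

```text
clock: 14.9
position: [0.5064, -0.0652, 0.17]
ee_rot: [-0.0, 0.988, -0.157, 0.001]
force: [0.3, 0.2, 4.5]
gripper_width: 0.0134
```

```bash
python3 s.py
```

```text
t 14.9 pos [506.43 -65.24 170.04] yaw -18.02 j6 1.602 w 13.36
F [0.33 0.21 4.49] Ftool [ 0.25 -0.31 -4.49] T [0.021 0.104 0.394] tau6 -0.315
```

>>> {"op": "send_rows", "data": {"series": [[0,0,0,0,0,0,0],[0,0,0,0,0,0,0]]}}

```text
clock: 15.1
position: [0.5065, -0.0652, 0.17]
ee_rot: [-0.0, 0.988, -0.155, 0.001]
force: [-1.4, -0.0, 5.9]
gripper_width: 0.0139
```

```bash
python3 s.py
```

```text
t 15.1 pos [506.46 -65.23 170.04] yaw -17.84 j6 1.599 w 13.93
F [-1.36 -0.05  5.92] Ftool [-1.28  0.46 -5.93] T [0.    0.066 0.235] tau6 0.286
```

>>> {"op": "send_rows", "data": {"series": [[0,0,0,0,0,0.2,0],[0,0,0,0,0,0,0]]}}

```text
clock: 15.3
position: [0.5064, -0.0652, 0.17]
ee_rot: [-0.0, 0.987, -0.164, 0.001]
force: [-0.8, -0.1, 4.6]
gripper_width: 0.0137
```

```bash
python3 s.py
```

```text
t 15.3 pos [506.44 -65.24 170.01] yaw -18.84 j6 1.617 w 13.74
F [-0.75 -0.06  4.65] Ftool [-0.69  0.3  -4.65] T [0.016 0.053 0.416] tau6 0.577
```

>>> {"op": "send_rows", "data": {"series": [[0,0,0,0,0,0.2,0],[0,0,0,0,0,0,0]]}}

```text
clock: 15.5
position: [0.5065, -0.0652, 0.17]
ee_rot: [-0.0, 0.985, -0.172, 0.001]
force: [-0.4, -0.5, 6.0]
gripper_width: 0.0135
```

```bash
python3 s.py
```

```text
t 15.5 pos [506.45 -65.24 170.02] yaw -19.82 j6 1.634 w 13.5
F [-0.45 -0.48  6.  ] Ftool [-0.25  0.6  -6.  ] T [0.036 0.103 0.541] tau6 0.694
```

>>> {"op": "send_rows", "data": {"series": [[0,0,0,0,0,0,0]]}}

```text
clock: 15.6
position: [0.5064, -0.0652, 0.17]
ee_rot: [-0.0, 0.985, -0.172, 0.001]
force: [-0.7, 0.5, 6.4]
gripper_width: 0.0141
```

```bash
python3 s.py
```

```text
t 15.6 pos [506.42 -65.22 170.01] yaw -19.8 j6 1.634 w 14.13
F [-0.71  0.52  6.45] Ftool [-0.84 -0.25 -6.45] T [0.029 0.089 0.533] tau6 0.54
```

>>> {"op": "send_rows", "data": {"series": [[0,0,0,0,0,-0.2,0],[0,0,0,0,0,0,0],[0,0,0,0,0,0,0]]}}

```text
clock: 15.9
position: [0.5065, -0.0653, 0.17]
ee_rot: [-0.0, 0.987, -0.163, 0.001]
force: [-1.3, 0.9, 5.7]
gripper_width: 0.0135
```

```bash
python3 s.py
```

```text
t 15.9 pos [506.46 -65.25 170.02] yaw -18.81 j6 1.616 w 13.46
F [-1.3   0.88  5.67] Ftool [-1.51 -0.42 -5.67] T [-0.026  0.098  0.416] tau6 0.404
```

>>> {"op": "send_rows", "data": {"series": [[0,0,0,0,0,-0.2,0],[0,0,0,0,0,0,0],[0,0,0,0,0,0,0]]}}

```text
clock: 16.2
position: [0.5064, -0.0652, 0.17]
ee_rot: [-0.0, 0.988, -0.155, 0.001]
force: [-0.7, -0.0, 5.7]
gripper_width: 0.0137
```

```bash
python3 s.py
```

```text
t 16.2 pos [506.44 -65.23 170.01] yaw -17.83 j6 1.599 w 13.7
F [-0.66 -0.03  5.74] Ftool [-0.61  0.23 -5.74] T [-0.004  0.136  0.289] tau6 0.287
```

>>> {"op": "send_rows", "data": {"series": [[0,0,0,0,0,-0.2,0],[0,0,0,0,0,0,0],[0,0,0,0,0,0,0]]}}

```text
clock: 16.5
position: [0.5064, -0.0652, 0.17]
ee_rot: [-0.0, 0.989, -0.146, 0.001]
force: [0.3, -0.1, 5.6]
gripper_width: 0.014
```

```bash
python3 s.py
```

```text
t 16.5 pos [506.44 -65.25 170.02] yaw -16.84 j6 1.582 w 14.04
F [ 0.31 -0.12  5.57] Ftool [ 0.34  0.02 -5.57] T [0.035 0.134 0.251] tau6 0.17
```

>>> {"op": "send_rows", "data": {"series": [[0,0,0,0,0,-1,0],[0,0,0,0,0,-1,0],[0,0,0,0,0,-1,0],[0,0,0,0,0,-1,0],[0,0,0,0,0,-1,0]]}}

```text
clock: 17.0
position: [0.5065, -0.0653, 0.1701]
ee_rot: [-0.0, 0.997, 0.073, 0.001]
force: [-1.3, 0.5, 6.2]
gripper_width: 0.0142
```

```bash
python3 s.py
```

```text
t 17.0 pos [506.47 -65.27 170.07] yaw 8.33 j6 1.142 w 14.15
F [-1.35  0.48  6.22] Ftool [-1.26 -0.67 -6.22] T [-0.01   0.129 -0.095] tau6 1.068
```

>>> {"op": "send_rows", "data": {"series": [[0,0,0,0,0,-1,0],[0,0,0,0,0,-1,0],[0,0,0,0,0,-1,0],[0,0,0,0,0,-1,0],[0,0,0,0,0,-1,0]]}}

```text
clock: 17.5
position: [0.5065, -0.0653, 0.1702]
ee_rot: [0.0, 0.958, 0.287, 0.001]
force: [-0.7, 0.7, 5.6]
gripper_width: 0.0134
```

>>> {"op": "send_rows", "data": {"series": [[0,0,0,0,0,-1,0],[0,0,0,0,0,-1,0],[0,0,0,0,0,-1,0],[0,0,0,0,0,-1,0],[0,0,0,0,0,-1,0]]}}

```text
clock: 18.0
position: [0.5066, -0.0653, 0.1703]
ee_rot: [0.0, 0.873, 0.487, 0.001]
force: [-1.3, -0.1, 6.7]
gripper_width: 0.0139
```

```bash
python3 s.py
```

```text
t 18.0 pos [506.6  -65.33 170.27] yaw 58.33 j6 0.27 w 13.94
F [-1.3  -0.11  6.7 ] Ftool [-0.77 -1.04 -6.7 ] T [-0.012  0.106 -0.008] tau6 1.068
```

>>> {"op": "send_rows", "data": {"series": [[0,0,0,0,0,-1,0],[0,0,0,0,0,-1,0],[0,0,0,0,0,-0.8,0],[0,0,0,0,0,-0.4,0],[0,0,0,0,0,-0.2,0]]}}

```text
clock: 18.5
position: [0.5066, -0.0653, 0.1704]
ee_rot: [0.001, 0.792, 0.61, 0.001]
force: [-0.2, 0.2, 7.7]
gripper_width: 0.0139
```

>>> {"op": "send_rows", "data": {"series": [[0,0,0,0,0,0,0],[0,0,0,0,0,0,0],[0,0,0,0,0,0,0]]}}

```text
clock: 18.8
position: [0.5066, -0.0653, 0.1703]
ee_rot: [0.001, 0.793, 0.61, 0.001]
force: [-0.6, 0.3, 6.5]
gripper_width: 0.0141
```

```bash
python3 s.py; python3 w.py w6
python3 - <<'E'
import cv2
im=cv2.imread('pics/w6.png')
cv2.imwrite('pics/w6c.png',cv2.convertScaleAbs(cv2.resize(im[120:380,180:460],None,fx=2.1,fy=2.1),alpha=2))
E
```

```text
t 18.8 pos [506.63 -65.33 170.34] yaw 75.13 j6 -0.024 w 14.09
F [-0.61  0.32  6.51] Ftool [ 0.16 -0.66 -6.51] T [ 0.004  0.137 -0.062] tau6 -0.009
18.8 [ 0.50662898 -0.06533281  0.1703354 ] [-0.283 -0.026  1.862  0.     1.303 -0.024] yaw 75.1319267321219
{'uv': [322.0, 248.8], 'conf': 0.91} [ 0.50549678 -0.06398428  0.188     ]
{'bbox': [303.7, 210.8, 37.9, 71.2], 'conf': 0.92}
[array([324.2, 225.6]), array([324.3, 250. ]), array([324.4, 274.7])]
origin 284 220
```

View pics/w6c.png

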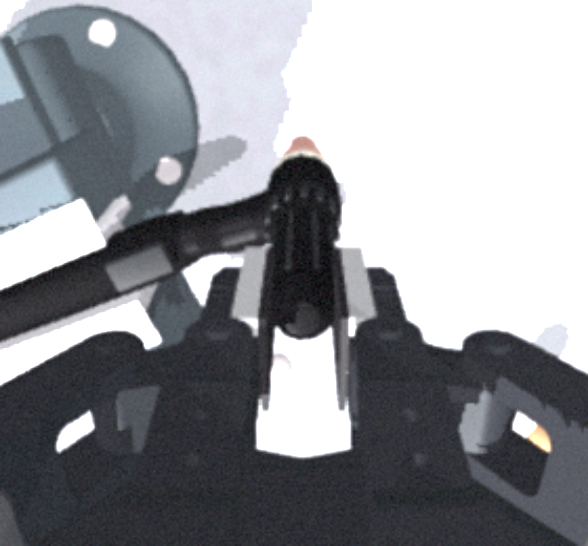

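>>> {"op": "send_rows", "data": {"series": [[0,0,0,0,0,0,0],[0,0,0,0,0,0,0],[0,0,0,0,0,0,0],[0,0,0,0,0,0,0],[0,0,0,0,0,0,0]]}}

```text
clock: 19.45
position: [0.5066, -0.0653, 0.1703]
ee_rot: [0.001, 0.793, 0.61, 0.001]
force: [-0.2, 0.3, 7.9]
gripper_width: 0.0138
```

```bash
python3 s.py; python3 -c "
from workcell import robot
import cv2,numpy as np
d=robot.capture('top')['color']; cv2.imwrite('pics/top9.png',d)
print(robot.close_job())"; python3 s.py
```

```text
t 19.45 pos [506.64 -65.33 170.34] yaw 75.13 j6 -0.024 w 13.82
F [-0.22  0.32  7.89] Ftool [ 0.26 -0.29 -7.89] T [ 0.001  0.164 -0.021] tau6 -0.009
the job is handed in; nothing more can be done
None
the job is handed in; nothing more can be done
```

View pics/top9.png

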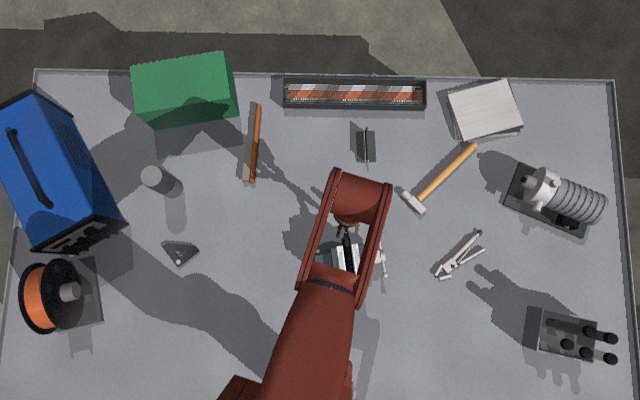

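The cap is screwed down to its stop and backed off about a quarter turn. The gripper is still holding it at 70 N, with the tool at rest; the job was handed in at about 19.5 s.

- **Screwing down:** I turned the cap clockwise in a single grasp, about 228° (3.98 rad), until the turning torque rose from about 0.08 to 0.53 N m. The tool sank about 0.8 mm over the turn, which roughly follows the thread and shows the cap turned with the fingers.
- **Finding the bottom:** Torque readings taken at rest while easing off fell in a straight line. From these I put the bottomed position at a tool angle of −15.4°.
- **Backing off:** The tool stopped at 75.1°, so the cap is about 90° off the bottom, give or take a degree. The tool rose 0.33 mm on the way back; a quarter turn should give 0.375 mm.
- **Last checks:** The pose did not change over the final 0.65 s. About 8 N of upward force remained on the tool, with almost no side force.
- **Loose things:** In the last top view the hammer, pliers, brush, T-joint, square and spray can are where they started. The spare nozzle is hidden by the arm there, so I could not check it at the end; nothing was lowered near it.

Two readings were off. With the cap gripped, the finger opening read about 14 mm on the 17 mm barrel, which I put down to the pads giving. At the end the two torque readings disagreed slightly (about 0 against −0.02 to −0.06 N m), an uncertainty of about half a degree.

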